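# Refit the cup warmer's knob and hold it pressed

### The job

The red control knob of the cup warmer was pulled off for cleaning and stands on the black rubber mat: pick it up, turn it so that its white pointer matches the red mark at the bare D-shaped spindle, and push it fully home on the spindle. The spindle is sprung: press the knob down with the spindle to the bottom of its travel, and finish with the gripper still holding it pressed there. Leave the cups, the tamper, the filter basket and everything else where they are.

Things in the scene. Friction and masses are not known exactly. Their poses are not given: they have to be found in the camera images.
- knob: red plastic knob, 70 g, standing bore down on the mat. Round skirt 50 mm across, 20 mm tall; on it a flat-sided grip bar 46 mm long, 16 mm wide, 26 mm tall (46 mm overall), to be pinched across its width. Origin: centre of the underside; z up; x along the bar to the end with the white pointer, the side of the bore's flat
- knob_bore (a point): the bore's blind end, on the axis 18 mm above the knob's underside; axes as the knob's. The bore is open below, D-shaped: 18.4 mm round with a flat 4.7 mm from the axis on the +x (pointer) side, its mouth flared by 2 mm
- knob_pointer (a point): the pointer end of the grip bar's top, 23 mm from the knob's axis along its +x, 46 mm above its underside; axes as the knob's
- spindle_tip (a point): top centre of the warmer's upright brass D-spindle, about 89 mm above the table. It is 16 mm round with a flat 3.5 mm from the axis on its +x side; the top 4 mm taper by 2.5 mm. x (level): towards the flat, as the red line on the disc below; z up. The knob is home when its bore's blind end rests on this point, the knob's x along this x; the spindle hardly turns (0.5 N m)
- spindle (a joint): how far the spindle is pressed down: 0 free, 0.006 m at the bottom of its travel; a spring pushes up with about 3.6 N at the top and 9 N at the bottom. The spindle stands 26 mm out of an aluminium disc (64 mm across, 3 mm thick); the knob when home is 8 mm clear of the disc, 2 mm when pressed right down
- warmer: black cup warmer, 200 x 340 mm, deck 60 mm above the table, fixed to the table. Origin: centre of its underside. The spindle stands on its centre line 110 mm from the origin along its -y; a steel plate with cups covers the other part. z up
- mat: black rubber mat, 240 x 320 mm, 6 mm thick, fixed. Origin: centre of its underside
- tamper: steel coffee tamper standing on the mat: round foot 58 mm across, 88 mm tall. Origin: centre of its underside. Bystander
- basket: steel filter basket standing on the mat, an open cup 66 mm across and 28 mm tall. Origin: centre of its underside. Bystander
- cup_a: white coffee cup with handle standing on the warmer's steel plate, 76 mm across, 60 mm tall. Origin: centre of its underside. Bystander
- cup_b: second white coffee cup, same as cup_a. Bystander
- pitcher: steel milk pitcher with handle, 90 mm across, 110 mm tall, at the back of the table. Origin: centre of its underside. Bystander
- jar: amber jar with steel lid, 72 mm across, 100 mm tall, at the back of the table. Origin: centre of its underside. Bystander
- carton: white and green carton, 70 x 70 mm, 201 mm tall, on the left side. Origin: centre of its underside. Bystander
There are look-alikes about, which are no part of the job. Several things have the shape of the knob; the one meant has the colours described above.

How it is judged:
On the way, in this order (a step that is already met when the one before it is completed fails the run):
1. the knob is picked up clear of the mat by the gripper (height (world z) of knob above 0.03 m and contact force between the fingers and knob above 1 N), for 0.2 s.
2. the knob sits on the spindle down to the blind end of its bore, pointer to the flat's side (z of knob_bore in the frame of spindle_tip between -0.0025 and 0.0025 m and distance between knob_bore and spindle_tip below 0.004 m and angle between the x axis of knob and the x axis of spindle_tip, either way round below 0.2 rad and x of knob_pointer in the frame of spindle_tip above 0.01 m and angle between knob's own z axis and vertical below 0.1 rad), for 0.1 s.
At the end, for the whole second after the job is handed in: Knob home on the spindle (bore end within 2.5 mm in height, 4 mm overall of the spindle top; pointer within 0.2 rad of the flat side; upright within 0.1 rad), spindle pressed over 5 of its 6 mm with over 3 N, and fingers still in contact with the knob (over 2 N) (all of step 2 and value of joint spindle above 0.005 m and contact force between the fingers and knob above 2 N and contact force between knob and spindle above 3 N); the arm keeps its last pose, push and grip.
It fails at once if the tamper or the filter basket is disturbed (moved over 25 mm) (distance of any of tamper, basket from where it was at the start of the episode above 0.025 m).
It fails at once if a cup is disturbed (moved over 25 mm) (distance of any of cup_a, cup_b from where it was at the start of the episode above 0.025 m).
It fails at once if the pitcher, jar or carton is disturbed (moved over 25 mm) (distance of any of pitcher, jar, carton from where it was at the start of the episode above 0.025 m).
It also fails if it takes over 42 s, if anything falls off the work surface, if the arm or the gripper's body presses on something with over 40 N, if the wrist force passes 120 N, or if a joint passes its speed limit or range.

### The arm

A 7-joint arm with a two-finger parallel gripper is mounted at the origin on the work surface. World frame = base frame: x ahead of the robot, y to its left, z up, the work surface at z = 0. Lengths are in m, angles in rad, forces in N, time in s.
With the tool pointing down it reaches from about 0.425 to 0.925 m from the base axis. Payload 6.8 kg.
Tool frame: the origin (TCP) lies on the front face of the gripper's body, between the roots of the fingers; the fingertips stand 73 mm ahead of it and the grasp point (between the pads) lies 54 mm ahead of it (env.nose_length is the distance from the TCP to the fingertips, in m); z points along the fingers, y is the line along which they close (so a half turn about z gives the same grasp; the last joint's range is limited). The gripper opens to 85 mm and grips with 20 to 120 N. Pads are 22 mm wide; open, the fingers measure 114 mm over their backs; the gripper's body (76 mm by 85 mm) begins 54 mm behind the grasp point. The pads swing forward as they close: fully open they stand 13 mm farther back than shut.
Start: joints at [1.158, 0.477, 0.022, 1.555, -0.011, 1.109, -0.083], TCP at [0.203, -0.644, 0.304] pointing down, gripper open.
Joint ranges: [-2.96, 2.96], [-0.34, 2.1], [-1.41, 1.46], [0.24, 2.44], [-1.37, 4.51], [0.17, 1.92], [-2.96, 2.96]. Speed limits (rad/s): [2.39, 2.39, 3.14, 3.14, 3.14, 3.14, 3.14].

### API

Orientations are given as a unit quaternion [w, x, y, z].
In Python, from cell import env, kin, camera, calibration, job gives the robot as it stands. The module is installed in compiled form; this text tells all that it offers. Calls block until the motion is done:
- env.reach(position, orientation): joint-space move of the TCP to a pose.
- env.movel(position, velocity=0.15, rot=None, stop_force=None): straight line of the TCP; rot=None keeps the orientation; velocity is the mean speed in m/s. With stop_force (N) it stops when the force on the tool has changed by that much, and returns True; else False.
- env.goto_joints(angles): joint-space move.
- env.grip(opening, f_grip=None): finger opening in m; f_grip is the grip in N (None keeps the last); returns when the fingers have stopped.
- env.dwell(seconds).
- kin.inverse_kinematics(position, orientation): joint angles nearest the present ones, or None.
- env.get_state(): the state.
- camera(name): name is "scene" or "top"; returns (picture, depth): 420x560x3 uint8, blue, green, red; 420x560 float32, m along the optical axis (not along the pixel's ray), 0 where there is no reading.
- calibration(name): a dict with "fx", "fy", "cx", "cy" (pixels), "k1" (the pictures are not rectified: a ray, as slopes to the right and down, at radius r is drawn at 1 + k1 r^2 times it, then the intrinsics apply), "rvec" (rotation vector, rad) and "tvec" (3), from world to camera coordinates, as OpenCV has them. Camera axes: x right, y down, z forward; pixel columns grow to the right and rows downward; lengths in m; the calibration is good to about 2 mm. A picture is of the moment at which its call begins. calibration takes no time and is no camera call.
A pose or a line that the arm cannot do raises env.PlanningError and nothing moves.
- job.job_done(): hands the job in; it is judged then, once.
The state is a dict: "time": time; "qpos": joint angles; "joint_velocities": joint speeds; "joint_torque": joint torques, N m; "tcp_pos": TCP position; "orientation": TCP orientation; "force": force on the tool from outside, world axes, zero at the start; "torque": the same for the moment, N m; "opening": finger opening in m; "gripper_force": force on a finger pad.
Only numpy, scipy, OpenCV 4.12 (cv2) and the standard library are available. Lean on these libraries where they do the work, as an engineer would, in place of code of your own. Each camera call takes 0.05 s, during which the arm holds its last target. There are 200 camera calls.

## Working session

There is one attempt and no reset: what is moved stays moved. The work goes in short steps, each a Python script; the robot and the scene stay as the last script left them, time stands still between calls to the robot, and variables do not carry over. Pictures are saved under pics/ and viewed, at most 10 in all, crops included, and the job is handed in when it is done.

```bash
mkdir -p pics; cat > h.py <<'E'
import numpy as np, cv2
from cell import env, kin, camera, calibration, job
def cloud(name, depth):
    c=calibration(name); K=np.array([[c['fx'],0,c['cx']],[0,c['fy'],c['cy']],[0,0,1.]])
    R=cv2.Rodrigues(np.array(c['rvec'],float))[0]; t=np.array(c['tvec'],float).ravel()
    h,w=depth.shape; u,v=np.meshgrid(np.arange(w),np.arange(h))
    p=cv2.undistortPoints(np.stack([u,v],-1).reshape(-1,1,2).astype(float),K,np.array([c['k1'],0,0,0.])).reshape(h,w,2)
    P=np.dstack([p[...,0]*depth,p[...,1]*depth,depth])
    return (P-t)@R
E
python3 - <<'E'
from h import *
for n in ("scene","top"):
    im,d=camera(n); cv2.imwrite(f"pics/{n}0.png",im); np.save(f"{n}0.npy",d); c=calibration(n); print(c)
s=env.get_state(); print(s['time'],s['orientation'],s['tcp_pos'])
E
```

```text
{'fx': 491.62960496553455, 'fy': 491.62960496553455, 'cx': 279.6245157135252, 'cy': 204.89502076419814, 'k1': 0.05817034928843874, 'rvec': array([ 2.03115124,  0.79997391, -0.42800582]), 'tvec': array([-0.50890363, -0.11531462,  1.5892749 ])}
{'fx': 443.7618626773497, 'fy': 443.7618626773497, 'cx': 281.1061004074671, 'cy': 206.26847140352885, 'k1': 0.01851777296681984, 'rvec': array([ 2.1741242 , -2.20680479,  0.10259597]), 'tvec': array([0.12609887, 0.58006514, 1.46764511])}
0.1 [-8.03206086e-04  9.88409499e-01  1.51809028e-01 -1.88248409e-04] [ 0.20243271 -0.64349008  0.30302862]
```

View pics/top0.png

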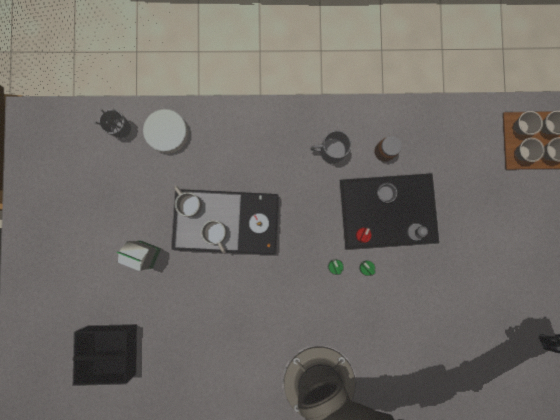

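View pics/scene0.png

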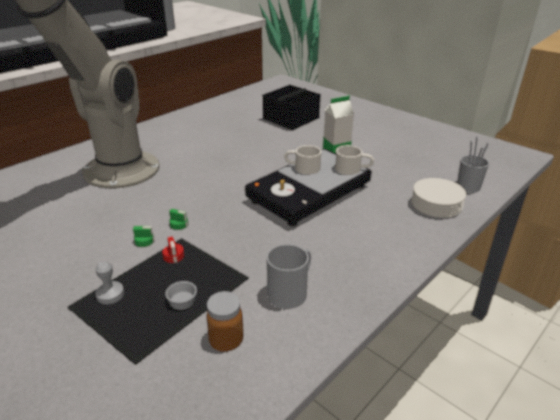

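The top view shows the red knob at about (364,235) on the mat, with the tamper at (418,232), the basket at (387,192) and the green look-alikes at (336,267) and (368,268). The spindle disc is at about (259,223). I'll enlarge both spots and measure them.

```bash
python3 - <<'E'
from h import *
im=cv2.imread("pics/top0.png"); d=np.load("top0.npy"); P=cloud("top",d)
a=im[215:255,344:384]; b=im[203:243,239:279]
s=cv2.imread("pics/scene0.png"); c=s[230:270,153:193]; e=s[170:210,263:303]
f=lambda x:cv2.resize(x,(390,290) if 0 else (290,290),interpolation=cv2.INTER_CUBIC)
cv2.imwrite("pics/crop1.png",np.vstack([np.hstack([f(a),f(b)]),np.hstack([f(c),f(e)])]))
hsv=cv2.cvtColor(im,cv2.COLOR_BGR2HSV)
red=((hsv[...,0]<8)|(hsv[...,0]>172))&(hsv[...,1]>130)&(hsv[...,2]>60)
box=np.zeros_like(red); box[215:255,344:384]=1
Q=P[red&box]; print("red",len(Q),Q.mean(0),Q[:,2].min(),Q[:,2].max())
win=P[218:250,350:380].reshape(-1,3)
for lo,hi in((.018,.032),(.042,.06)):
    q=win[(win[:,2]>lo)&(win[:,2]<hi)]; 
    if len(q)>3:
        r=cv2.minAreaRect((q[:,:2]*1000).astype(np.float32)); print(lo,len(q),q.mean(0).round(4),r)
win=P[205:243,240:279].reshape(-1,3)
for lo,hi in((.055,.0605),(.0615,.068),(.075,.1)):
    q=win[(win[:,2]>lo)&(win[:,2]<hi)]
    if len(q)>2: print(lo,len(q),q.mean(0).round(4),q.min(0).round(4),q.max(0).round(4))
print(P[212:236:2,248:272:2,2].round(3))
E
```

```text
red 160 [ 0.48114336 -0.15041684  0.04187237] 0.004931125213711304 1.5054749222681243
0.018 98 [ 0.4825 -0.1537  0.0252] ((480.5071716308594, -155.43763732910156), (48.86553192138672, 45.42583465576172), 50.08425521850586)
0.042 73 [ 0.4822 -0.1567  0.0505] ((482.371826171875, -157.08831787109375), (15.735328674316406, 47.04228973388672), 63.30199432373047)
0.055 698 [0.5264 0.1927 0.0583] [0.4629 0.1282 0.055 ] [0.5853 0.2535 0.0605]
0.0615 456 [0.5216 0.1948 0.0637] [0.4629 0.1316 0.0615] [0.5844 0.2527 0.068 ]
0.075 17 [0.5235 0.1898 0.0875] [0.5177 0.1837 0.0781] [0.5306 0.1965 0.0938]
[[0.056 0.062 0.058 0.06  0.063 0.059 0.06  0.062 0.058 0.06  0.06  0.064]
 [0.058 0.057 0.06  0.068 0.056 0.061 0.061 0.064 0.057 0.057 0.06  0.06 ]
 [0.062 0.058 0.062 0.065 0.058 0.066 0.056 0.06  0.064 0.058 0.058 0.059]
 [0.062 0.059 0.064 0.06  0.066 0.069 0.066 0.061 0.06  0.058 0.059 0.061]
 [0.057 0.063 0.064 0.067 0.063 0.061 0.066 0.067 0.062 0.064 0.059 0.058]
 [0.052 0.062 0.065 0.062 0.059 0.085 0.085 0.061 0.063 0.065 0.06  0.061]
 [0.06  0.065 0.065 0.064 0.057 0.093 0.088 0.066 0.065 0.061 0.066 0.058]
 [0.057 0.062 1.505 0.064 0.065 0.06  0.061 0.066 0.062 0.061 0.062 0.062]
 [0.062 0.059 0.057 0.062 0.06  0.059 0.061 0.065 0.066 0.055 0.054 0.058]
 [0.06  0.058 0.06  0.059 0.062 0.063 0.061 0.064 0.061 0.06  0.058 0.058]
 [0.059 0.064 0.061 0.062 0.063 0.067 0.062 0.063 0.063 0.055 0.055 0.06 ]
 [0.058 0.063 0.06  0.059 0.063 0.057 0.059 0.062 0.056 0.061 0.055 0.062]]
```

View pics/crop1.png

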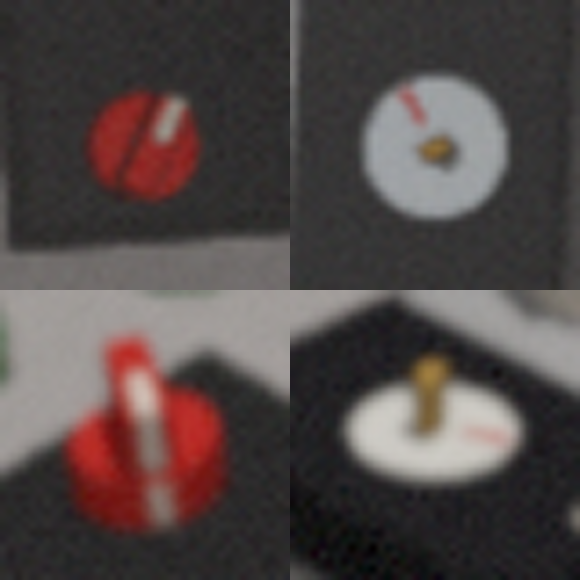

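Pointer and mark are both clear: the knob's pointer is towards up-right and the red mark on the disc is towards up-left. I'll refine both with averaged images and ray–plane intersection.

```bash
cat >> h.py <<'E'
def plane(name, uv, z):
    c=calibration(name); K=np.array([[c['fx'],0,c['cx']],[0,c['fy'],c['cy']],[0,0,1.]])
    R=cv2.Rodrigues(np.array(c['rvec'],float))[0]; t=np.array(c['tvec'],float).ravel()
    p=cv2.undistortPoints(np.array(uv,float).reshape(-1,1,2),K,np.array([c['k1'],0,0,0.])).reshape(-1,2)
    r=np.c_[p,np.ones(len(p))]@R; o=-R.T@t
    return o+r*((z-o[2])/r[:,2])[:,None]
def avg(name,n=6):
    L=[camera(name) for _ in range(n)]
    return np.mean([l[0] for l in L],0).astype(np.uint8), np.median([l[1] for l in L],0)
E
python3 - <<'E'
from h import *
im,d=avg("top",8); P=cloud("top",d); cv2.imwrite("pics/topavg.png",im); np.save("topavg.npy",d)
I=im.astype(float); B,G,R=I[...,0],I[...,1],I[...,2]
V,U=np.mgrid[:420,:560]
def pts(m,x0,x1,y0,y1):
    m=m&(U>=x0)&(U<x1)&(V>=y0)&(V<y1); return np.c_[U[m],V[m]]
ang=lambda v:np.arctan2(v[1],v[0])
# knob
w=pts((B>110)&(R>110),358,374,225,240); print("white",len(w),w.mean(0),plane("top",w,.052).mean(0))
win=P[218:250,350:380].reshape(-1,3); q=win[(win[:,2]>.040)&(win[:,2]<.06)]
(c,s,a)=cv2.minAreaRect((q[:,:2]*1000).astype(np.float32)); print("bar",c,s,a,q.mean(0),len(q))
u,sv,vt=np.linalg.svd(q[:,:2]-q[:,:2].mean(0)); print("bar ang",ang(vt[0]))
# skirt silhouette
red=(R>1.7*G)&(R>60); k=pts(red|((B>110)&(R>110)),350,382,222,246)
(cc,r)=cv2.minEnclosingCircle(k.astype(np.float32)); print("circle",cc,r,plane("top",[cc],.026))
kb=win[(win[:,2]>.018)&(win[:,2]<.034)]; print("skirt",cv2.minAreaRect((kb[:,:2]*1000).astype(np.float32)))
# disc
dm=((B>110)&(G>110)).astype(np.uint8); dm[:, :245]=0; dm[:,273:]=0; dm[:208]=0; dm[238:]=0
cn=max(cv2.findContours(dm,0,1)[0],key=cv2.contourArea); e=cv2.fitEllipse(cn.astype(np.float32)); print("disc",e)
D=plane("top",[e[0]],.063)[0]; print("D",D)
m=pts((R>1.25*G)&(R>1.35*B),248,260,212,222); m2=pts((R-(G+B)/2>25),250,259,212,221)
for x in(m,m2):
    M=plane("top",x,.063).mean(0); print("mark",len(x),M,ang(M-D))
b=pts((R>1.3*B)&(G>1.15*B),252,266,218,232); print("brass",len(b),b.mean(0),plane("top",b,.089).mean(0))
q=P[214:234,249:270].reshape(-1,3); q=q[q[:,2]>.08]; print("tip",len(q),q.mean(0),q.min(0),q.max(0))
# warmer/cups
for x,y,n in((418,232,'tamper'),(387,192,'basket'),(216,232,'cup'),(336,267,'green')): print(n,P[y-2:y+3,x-2:x+3].reshape(-1,3).mean(0).round(3))
E
```

```text
white 8 [367.   231.25] [ 0.49334765 -0.16242901  0.052     ]
bar (482.0348815917969, -157.62095642089844) (15.91952133178711, 47.071067810058594) 64.04434204101562 [ 0.48250154 -0.15659828  0.05039998] 75
bar ang 2.6985117623586197
circle (363.5, 234.5) 7.905794143676758 [[ 0.48314755 -0.15587364  0.026     ]]
skirt ((480.2331237792969, -156.12318420410156), (49.3422966003418, 44.54637145996094), 50.776939392089844)
disc ((258.5584411621094, 222.97763061523438), (18.31591796875, 19.080406188964844), 77.17875671386719)
D [0.52529987 0.19225951 0.063     ]
mark 5 [0.54554774 0.20293577 0.063     ] 0.4852312125615047
mark 11 [0.54517685 0.20181798 0.063     ] 0.44823626902219565
brass 11 [258.63636364 223.09090909] [0.52390686 0.19113987 0.089     ]
tip 16 [0.52385486 0.19004445 0.08712583] [0.51790116 0.18368793 0.08400911] [0.53057453 0.19651461 0.09064864]
tamper [ 0.488 -0.322  0.077]
basket [ 0.626 -0.243  0.01 ]
cup [0.498 0.33  0.064]
green [ 0.378 -0.059  0.041]
```

```bash
cat >> h.py <<'E'
def q(th): return [0.,float(np.cos(th/2)),float(np.sin(th/2)),0.]
KN=np.array([.4825,-.1568]); KA=-.443; SP=np.array([.5253,.1920]); SA=.46
E
python3 - <<'E'
from h import *
for off in (0,np.pi,-np.pi):
    for p,z,a in((KN,.102,KA),(KN,.22,KA),(SP,.25,SA),(SP,.14,SA)):
        j=kin.inverse_kinematics([*p,z],q(a+off)); print(off,z,None if j is None else np.round(j,2))
try:
    env.grip(.05)
    env.reach([*KN,.2],q(KA)); env.movel([*KN,.1025],.08,stop_force=8)
    s=env.get_state(); print(s['time'],s['tcp_pos'],s['force'],s['opening'])
    im,d=camera("scene"); cv2.imwrite("pics/grasp.png",cv2.resize(im[150:290,80:260],(720,560)))
except env.PlanningError as e: print(e)
E
```

```text
0 0.102 [ 0.22  0.5  -0.04  2.1   0.04  0.54 -1.86]
0 0.22 [ 0.31  0.31 -0.14  2.03  0.06  0.81 -1.88]
0 0.25 [ 0.18  0.47 -0.83  1.85  0.41  1.   -1.93]
0 0.14 [ 0.01  0.58 -0.61  1.93  0.46  0.78 -1.98]
3.141592653589793 0.102 [ 0.63  0.56 -0.54  2.07  0.48  0.63  0.88]
3.141592653589793 0.22 [ 0.72  0.38 -0.63  2.    0.29  0.86  1.05]
3.141592653589793 0.25 [ 0.4   0.63 -1.18  1.84  0.65  1.13  1.01]
3.141592653589793 0.14 [ 0.27  0.72 -0.99  1.92  0.76  0.93  0.93]
-3.141592653589793 0.102 [ 0.63  0.56 -0.54  2.07  0.48  0.63  0.88]
-3.141592653589793 0.22 [ 0.72  0.38 -0.63  2.    0.29  0.86  1.05]
-3.141592653589793 0.25 [ 0.4   0.63 -1.18  1.84  0.65  1.13  1.01]
-3.141592653589793 0.14 [ 0.27  0.72 -0.99  1.92  0.76  0.93  0.93]
4.3667 [ 0.48287779 -0.15690437  0.1029925 ] [-0.7364527  -0.59066453 -0.10434657] 0.05006733185033003
```

View pics/grasp.png

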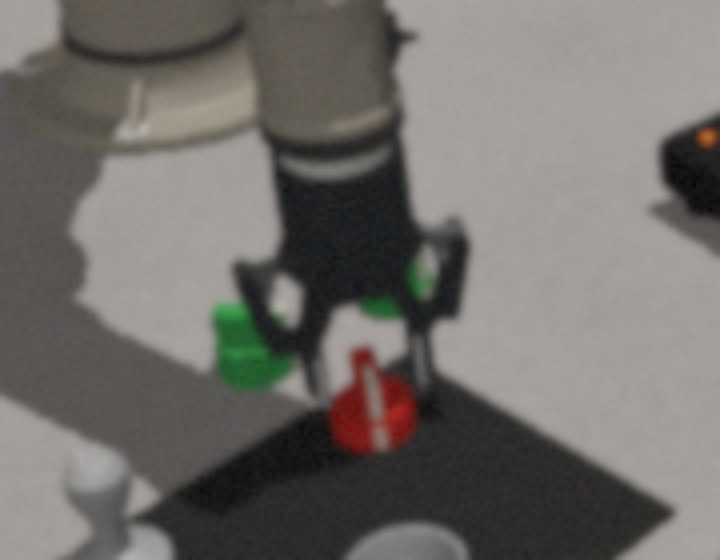

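The fingers straddle the bar, centred on it above the skirt (knob at about (375,410) in the crop). I'll grip, lift and carry it above the spindle.

```bash
python3 - <<'E'
from h import *
env.grip(0.0,80); s=env.get_state(); print(s['time'],s['opening'],s['gripper_force'],s['force'])
env.movel([*KN,.22],.15)
env.dwell(.2)
env.reach([*SP,.22],q(SA))
env.movel([*SP,.175],.1); s=env.get_state(); print(s['time'],s['tcp_pos'],s['orientation'],s['opening'],s['gripper_force'],s['force'])
im,d=avg("scene",4); cv2.imwrite("pics/sc2.png",im); np.save("sc2.npy",d)
t,dt=avg("top",4); cv2.imwrite("pics/top2.png",t); np.save("top2.npy",dt)
a=cv2.resize(im[130:230,230:340],(770//2*1,350)); b=cv2.resize(t[190:260,220:297],(385,350))
cv2.imwrite("pics/hov.png",np.hstack([a,b]))
E
```

```text
4.825 0.014223842142903247 78.63710045814514 [-1.00084723  0.27792388  5.88620601]
7.8833 [0.52542427 0.19158287 0.17497343] [ 1.72055925e-04  9.73729833e-01  2.27706244e-01 -2.23491423e-04] 0.014474078397013968 77.99477219581604 [-0.69818302 -2.06442749 -0.26425453]
```

View pics/hov.png

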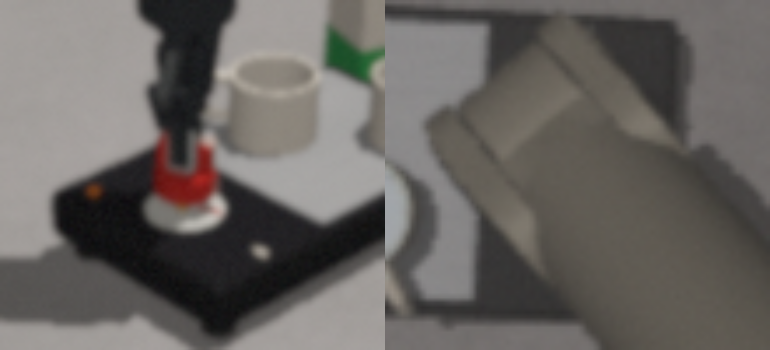

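The knob is held, and at TCP z = 0.175 it is already started on the spindle: about 11 mm engaged, with low side force. I'll press on down in small steps, watching the force.

```bash
python3 - <<'E'
from h import *
for z in (.172,.170,.168,.166,.164,.162,.1605,.159):
    hit=env.movel([*SP,z],.03,stop_force=25); s=env.get_state()
    print(z,hit,round(s['time'],2),np.round(s['tcp_pos'],4),np.round(s['force'],1),np.round(s['torque'],2),round(s['opening'],4))
    if hit or abs(s['force'][2])>28: break
im,d=avg("scene",4); cv2.imwrite("pics/sc3.png",im); np.save("sc3.npy",d)
cv2.imwrite("pics/home.png",cv2.resize(im[130:230,230:340],(770,700))[100:700])
E
```

```text
0.172 False 8.53 [0.5254 0.1917 0.1718] [ 1.6 -2.4 -1.7] [-0.69 -0.12  0.  ] 0.0138
0.17 False 8.78 [0.5254 0.1917 0.1698] [ 1.4 -5.  -0.8] [-0.87 -0.23 -0.02] 0.0143
0.168 False 9.03 [0.5254 0.1917 0.168 ] [ 2.1 -4.4  1.3] [-1.01 -0.18  0.02] 0.0146
0.166 False 9.28 [0.5255 0.1918 0.1662] [-0.9 -5.3  4.1] [-1.28 -0.01 -0.02] 0.0145
0.164 False 9.53 [0.5255 0.1917 0.1644] [-1.2 -5.5  4.5] [-1.39  0.09  0.  ] 0.0144
0.162 False 9.78 [0.5255 0.1918 0.1626] [-1.1 -6.7  7.8] [-1.4   0.25 -0.04] 0.0143
0.1605 False 10.03 [0.5256 0.1918 0.1618] [-2.7 -6.1 13.5] [-1.56  0.7  -0.  ] 0.0142
0.159 False 10.28 [0.5257 0.1919 0.1615] [-6.1 -8.4 24.3] [-2.06  1.5   0.02] 0.0143
```

View pics/home.png

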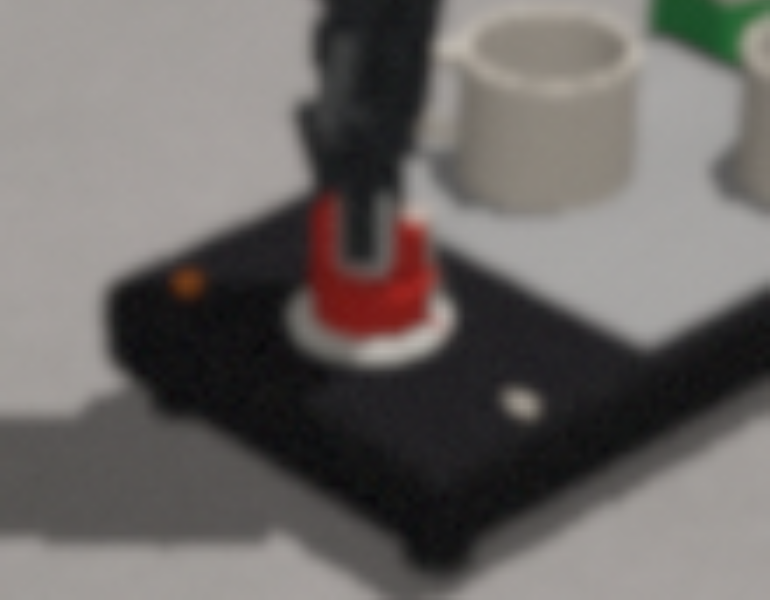

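The force profile fits: the spring comes in near z = 0.168 and the hard stop is at about 0.162. The picture shows the knob upright and almost on the disc. I'll check that it holds steady, then hand in.

```bash
python3 - <<'E'
from h import *
env.dwell(.6); s=env.get_state(); print(s['time'],s['tcp_pos'],s['force'],s['gripper_force'])
if 12<s['force'][2]<60: print(job.job_done())
E
```

```text
11.0833 [0.52563048 0.19191372 0.16150813] [-6.47237515 -8.74318582 24.81092395] 81.81415557861328
the job is handed in; nothing more can be done
None
```

I put the red knob on the spindle with its pointer at the red mark and pressed it to the bottom of travel. I handed the job in at about 11 s with the gripper still holding it (about 25 N down, 82 N grip); no verdict came back.

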